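Widen a telescoping cradle by one detent and park the slide mailer in it

TASK

The bench cradle is one hole too short for the blue slide mailer that lies near the front left of it (not the one far at the back): press its orange spring button, slide the blue stop outwards and let the button pop up in the very next window of the sleeve. Then put the mailer in the cradle, lid up and lengthwise between the fixed cheek and the stop, and push it fully home against the sleeve. Leave the white bottle and the lab timer at the front edge where they are.

Things in the scene. Friction and masses are not known exactly. Their poses are not given: they have to be found in the camera images.
- cradle: U-shaped telescoping cradle, fixed, open to +y. Origin: on the table, inside corner of fixed cheek and sleeve; z up. Grey sleeve: x -56 to +49 mm, y -36 to 0, 30 high; its side at y = 0 backs the nest. Fixed cheek: x 0 to +8, out to y = +70, 32 high. The blue stop faces it; the table is the floor. Screw feet 7 high reach 15 mm behind the sleeve, 30 mm beyond the cheek.
- stop (a joint): Position (m) of inner tube and blue stop; grows outwards, along the cradle's -x. 0: button in the first window (start, within 1 mm), nest 62 mm long; 0.030: next window, nest 92 mm long; 0.060: third window. The lock has 1.5 mm of play either way. Unlocked, it slides with 1 to 3 N and stays where it is left.
- button (a joint): How far the orange button is pressed (m). 0: up, locked in a window; its square steel collar must go down over 5 mm to clear the sleeve; 0.007 is the bottom. Spring: 2 N when up, 4.8 N at the bottom. Between windows the sleeve itself keeps it down at about 5 mm, without a finger; over a window it pops up unless held down.
- button_top (a point): Middle of the orange button's flat top, 45 mm above the table when up; the button rides on the inner tube and moves with the stop. The flat is 22 x 22 mm; a thumb ridge 4 mm high and thick bounds it on the cradle's -x side, so a fingertip pressing the flat can also drag the button that way.
- next_window (a point): Middle of the next window, where the button must pop up, level with the sleeve's top (30 mm above the table). A slot along the sleeve's top at cradle y = -18 mm joins three square windows, 18 x 18 mm, at cradle x = +25 (start), -5 (this one) and -35 mm.
- stop_face (a point): On the stop's inner face (it looks along the cradle's +x, to the cheek), 35 mm out from the sleeve, 18 mm above the table. The stop is a blue plate 8 mm thick, 1 to 35 mm above the table, reaching out to cradle y = +70 mm. It may be pushed here from within the nest.
- slide_mailer: Loose closed blue plastic box for microscope slides, 36 (x) x 82 (y) x 20 (z) mm, 80 g. Origin: centre of its underside; z up, y along its length. Its lid does not open. It is the near one, left of the cradle; a like one far at the back is part of the room.
- white_bottle: White screw-cap bottle, 48 mm across, 98 mm high, loose, a bystander. Origin: centre of its underside.
- lab_timer: White lab timer near the front edge (a like one at the back is part of the room), 66 x 66 x 20 mm, loose, a bystander. Origin: centre of its underside.
Not all that is in view belongs to the job. Leave any pink look-alike of the slide_mailer alone.

How it is judged:
By the outcome, as a careful person would: the job done as asked, in the order asked, and still so for the second after the job is handed in, with the robot touching nothing.
It also fails if it takes over 50 s, if anything falls off the work surface, if the arm or the gripper's body presses on something with over 40 N, if the wrist force passes 120 N, or if a joint passes its speed limit or range.

ROBOT

A 6-joint arm with a two-finger parallel gripper is mounted at the origin on a cart in front of the work surface, level with it; the furniture and walls round the work are solid. World frame = base frame: x ahead of the robot, y to its left, z up, the work surface at z = 0. Lengths are in m, angles in rad, forces in N, time in s.
With the tool pointing down it reaches from about 0.35 to 0.975 m from the base axis. Payload 4.9 kg.
Tool frame: the origin (TCP) lies midway between the tips of the shut fingers; the grasp point (between the pads) lies tcp_to_grasp behind it (tcp_to_grasp is the distance from the TCP to the grasp point, in m); z points along the fingers, y is the direction in which the jaws open and shut (so a half turn about z gives the same grasp; the last joint's range is limited). The gripper opens to 85 mm and grips with 20 to 120 N. Pads are 22 mm wide; open, the fingers measure 114 mm over their backs; the gripper's body (76 mm by 85 mm) begins 54 mm behind the grasp point. The pads swing forward as they close: fully open they stand 13 mm farther back than shut.
Start: joints at [1.021, 0.053, 1.613, -0, 1.476, -0.119], TCP at [0.261, 0.568, 0.231] pointing down, gripper open.
Joint ranges: [-3.01, 3.01], [-1.01, 2.22], [0.06, 2.58], [-1.02, 4.17], [0.09, 2.62], [-3.14, 3.14]. Speed limits (rad/s): [2.57, 2.57, 3.14, 3.14, 3.14, 3.14].

INTERFACE

Orientations are given as a rotation vector (axis times angle).
In Python, from station import sense, grab_frame, camera_info, job_done, tcp_to_grasp gives the robot as it stands.
- The arm moves only by the tool step_arm, never from a script. Its argument "deltas" is a list of rows, each an object of numbers: "rx", "ry", "rz": the turn, a rotation vector about the tool's x, y, z in rad; "dx", "dy", "dz": the shift along the tool's x, y, z in mm; "gripper": the opening, from 0 (shut) to 1 (fully open). In form: [{"rx": .., "ry": .., "rz": .., "dx": .., "dy": .., "dz": .., "gripper": ..}, ...]. A call has 1 to 5 rows; each row shifts and turns the commanded pose from where the row before left it, along the tool's axes as they then stand; what a row does not reach is not made up. A row lasts 1/10 s, in which the tool goes at most 50 mm and 8.59 degrees, less where a joint would pass 70% of its speed; a pose out of reach is approached as far as the arm can. A call with a gripper value outside its range is refused whole. The fingers move at their own pace and stop on an object; "force" is the grip in N (left out, the last holds). Time passes only in rows, so rows that do not move let the fingers close. It gives the time, the measured TCP pose, the force and the opening at its end, in the units of the state.
- sense(): the state, without advancing time (a new reading comes with each control period).
- grab_frame(name): name is "scene" or "top" or "wrist"; returns (picture, depth): 384x512x3 uint8, blue, green, red; 384x512 float32, m along the optical axis (not along the pixel's ray), 0 where there is no reading.
- camera_info(name): a dict with "mtx" (3x3 intrinsics, pixels), "distortion" ([k1, k2, p1, p2, k3] as OpenCV has them; the pictures are not rectified), "eye" and "orientation" of the camera in the world. Camera axes: x right, y up, looking along -z (the intrinsics and any distortion apply to the point x, -y, -z); pixel columns grow to the right and rows downward; lengths in m; the calibration is good to about 2 mm. A picture is of the moment at which its call begins: read the wrist's pose just before it. camera_info takes no time and is no camera call; for the wrist camera it gives the pose at the moment of the call.
- job_done(): hands the job in, once; it reports no verdict.
The state is a dict: "time_s": time; "joint_pos": joint angles; "joint_velocities": joint speeds; "tau": joint torques, N m; "position": TCP position; "tcp_rot": TCP orientation; "force": force on the tool from outside, world axes, zero at the start; "wrist_torque": the same for the moment, N m; "grip_width": finger opening in m.
Only numpy, scipy, OpenCV 4.12 (cv2) and the standard library are available. Lean on these libraries where they do the work, as an engineer would, in place of code of your own. Each camera call takes 0.05 s, during which the arm holds its last target. There are 200 camera calls.

## Working session

There is one attempt and no reset: what is moved stays moved. The work goes in short steps, Python scripts to look and compute and a tool call to move; the robot and the scene stay as the last step left them, time stands still between calls to the robot, and variables do not carry over. Pictures are saved under pics/ and viewed, about 8 in all and at most 12, crops included, and the job is handed in when it is done.

Besides the shell and the picture viewer there is one more tool, called after ">>>" as name(argument=value, ...) on one line, values as JSON. step_arm: Moves the arm, as the interface text tells. Its arguments: {"type":"object","properties":{"deltas":{"type":"array","items":{"type":"object","properties":{"rx":{"type":"number"},"ry":{"type":"number"},"rz":{"type":"number"},"dx":{"type":"number"},"dy":{"type":"number"},"dz":{"type":"number"},"gripper":{"type":"number"}}}},"force":{"type":"number"}},"required":["deltas"]}

```bash
mkdir -p pics; cat > h.py <<'E'
import numpy as np, cv2
from scipy.spatial.transform import Rotation as R
from station import *
def rot(o):
    o=np.array(o,float)
    return o if o.shape==(3,3) else (R.from_rotvec(o).as_matrix() if o.size==3 else R.from_quat(o).as_matrix())
def rays(ci,px):
    K=np.array(ci['mtx'],float);d=np.array(ci['distortion'],float)
    u=cv2.undistortPoints(np.array(px,float).reshape(-1,1,2),K,d).reshape(-1,2)
    return np.c_[u[:,0],-u[:,1],-np.ones(len(u))]@rot(ci['orientation']).T, np.array(ci['eye'],float)
def onplane(ci,px,z):
    r,e=rays(ci,px); return e+r*((z-e[2])/r[:,2])[:,None]
def withdepth(ci,px,dep):
    r,e=rays(ci,px); px=np.array(px,int).reshape(-1,2); return e+r*dep[px[:,1],px[:,0]][:,None]
def proj(ci,P):
    M=rot(ci['orientation']); c=(np.array(P,float).reshape(-1,3)-np.array(ci['eye']))@M
    c=c*[1,-1,-1]
    return cv2.projectPoints(c,np.zeros(3),np.zeros(3),np.array(ci['mtx'],float),np.array(ci['distortion'],float))[0].reshape(-1,2)
E
python3 - <<'E'
from h import *
s=sense();print(s, tcp_to_grasp)
for n in('scene','top'):
    ci=camera_info(n);print(n,ci)
    f,d=grab_frame(n);np.savez(n,f=f,d=d);cv2.imwrite(f'pics/{n}0.png',f)
a=[np.load(n+'.npz')['f'] for n in('scene','top')]
E
```

```text
{'time_s': 0.0, 'joint_pos': array([ 1.02100657e+00,  5.33370450e-02,  1.61434614e+00, -1.93862001e-05,
        1.47600233e+00, -1.18979022e-01]), 'joint_velocities': array([ 0.00011764, -0.00152107, -0.0004038 , -0.00118497, -0.00157336,
        0.00017944]), 'tau': array([ 2.83047648e-04, -3.93656337e+01, -3.70189762e+01, -7.70815041e-05,
        6.67728775e-03, -1.45015076e-05]), 'position': array([0.26065711, 0.56734028, 0.23004417]), 'tcp_rot': array([-0.67134875, -3.06833586,  0.00311466]), 'force': array([0.95469409, 0.28739683, 0.00318463]), 'wrist_torque': array([-0.00054351, -0.09014872, -0.03410664]), 'grip_width': 0.08547348218125701} 0.0187
scene {'mtx': array([[472.65658548,   0.        , 255.58523843],
       [  0.        , 472.65658548, 186.08866608],
       [  0.        ,   0.        ,   1.        ]]), 'distortion': array([0.05661931, 0.        , 0.        , 0.        , 0.        ]), 'eye': array([-0.09672122, -0.52293772,  0.95301911]), 'orientation': array([ 0.71135217, -0.32355164, -0.8267104 ])}
top {'mtx': array([[347.7644043 ,   0.        , 250.59147045],
       [  0.        , 347.7644043 , 191.80071706],
       [  0.        ,   0.        ,   1.        ]]), 'distortion': array([-0.02106969,  0.        ,  0.        ,  0.        ,  0.        ]), 'eye': array([0.42453942, 0.00304766, 1.00783821]), 'orientation': array([ 0.1653104 , -0.11163221, -1.57488053])}
```

View pics/scene0.png

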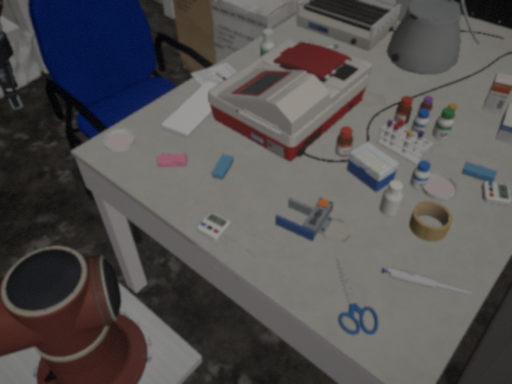

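View pics/top0.png

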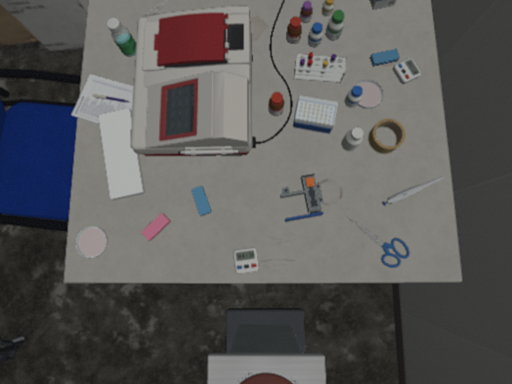

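The possible blue mailers are the near one at top (201,200) / scene (222,166) and the far-back one at top (385,57) / scene (479,172), which is room clutter. The pink look-alike at top (156,227) and the blue rack at (317,113) are not the target. I choose the one at top (201,200), and I'll check it and the cradle in one crop.

```bash
python3 - <<'E'
from h import *
n='top';z=np.load('top.npz');f,d=z['f'],z['d'];ci=camera_info(n)
a=cv2.resize(f[165:230,180:340],None,fx=5,fy=5,interpolation=cv2.INTER_CUBIC)
g=np.load('scene.npz')['f'][145:245,200:360]
b=cv2.resize(g,None,fx=5,fy=5,interpolation=cv2.INTER_CUBIC)[:270*2-300+250]
b=cv2.resize(g,None,fx=2.6,fy=2.6,interpolation=cv2.INTER_CUBIC)
c=np.zeros((a.shape[0]+b.shape[0],800,3),np.uint8);c[:a.shape[0]]=a;c[a.shape[0]:,:b.shape[1]]=b
cv2.imwrite('pics/crop.png',c);print(c.shape)
hsv=cv2.cvtColor(f,cv2.COLOR_BGR2HSV)
def blobs(m,zs,lab):
    k,L,st,ce=cv2.connectedComponentsWithStats(m.astype(np.uint8))
    for i in range(1,k):
        if st[i,4]<25: continue
        ys,xs=np.where(L==i)
        P=onplane(ci,np.c_[xs,ys],zs)[:,:2]
        print(lab,ce[i].round(1),st[i,4],[np.array(q).round(4).tolist() if not np.isscalar(q) else round(q,2) for q in cv2.minAreaRect((P*1000).astype(np.float32))],P.mean(0).round(4))
H,S,V=hsv[...,0],hsv[...,1],hsv[...,2]
roi=np.zeros(H.shape,bool);roi[150:275,140:345]=1
blobs((H>95)&(H<125)&(S>110)&roi,0.02,'blue')
blobs((H<18)&(H>4)&(S>150)&(V>120)&roi,0.045,'orange')
E
```

```text
(585, 800, 3)
blue [200.9 200.4] 284 [[577.6129, 179.7244], [78.8071, 31.0114], 19.43] [0.577  0.1801]
blue [304.9 215.8] 84 [[529.5232, -114.5053], [7.7866, 104.1347], 10.77] [ 0.5296 -0.1174]
orange [309.7 181.6] 57 [[623.3096, -131.3626], [23.0301, 19.3377], 9.15] [ 0.6233 -0.1311]
```

View pics/crop.png

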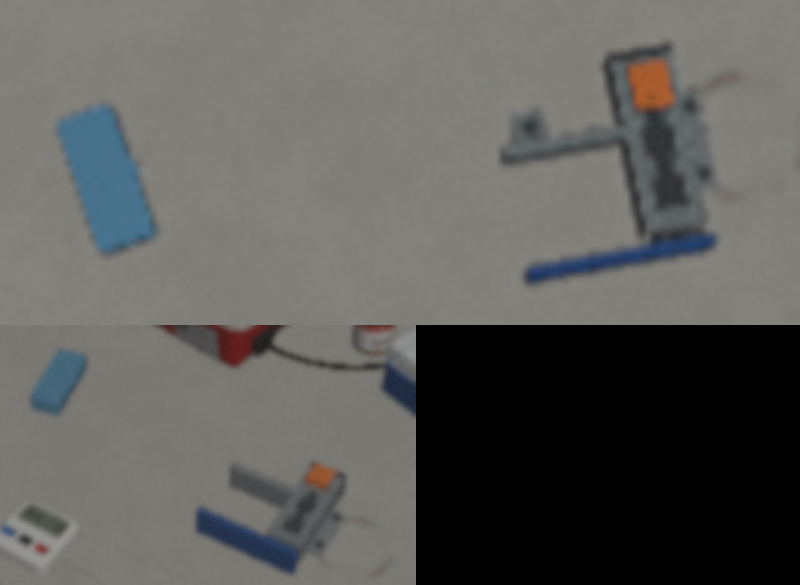

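The crop confirms the blue mailer at crop (105,180). In the cradle, the orange button is at (650,85), the dark windows are below it, and the blue stop is at (620,258). Next I'll move above the cradle.

```bash
cat >> h.py <<'E'
def state():
    s=sense(); M=R.from_rotvec(s['tcp_rot']).as_matrix(); return s,np.array(s['position']),M
def go(t,yawdeg=None,s=None):
    """tool-frame turn (rx,ry,rz) to point down with tool y at heading yawdeg (mod 180); then shift mm after the turn"""
    s,p,M=state(); T=M
    if yawdeg is not None:
        best=None
        for k in(0,180):
            a=np.radians(yawdeg+k); y=np.array([np.cos(a),np.sin(a),0]);z=np.array([0,0,-1.]);T_=np.c_[np.cross(y,z),y,z]
            v=R.from_matrix(M.T@T_).as_rotvec()
            if best is None or np.linalg.norm(v)<np.linalg.norm(best[0]): best=(v,T_)
        print('turn',best[0].round(3)); T=best[1]
    print('shift mm',((np.array(t)-p)@T*1000).round(1),'at',p.round(4),'yheading',np.degrees(np.arctan2(M[1,1],M[0,1])).round(1),'F',np.round(s['force'],1),'t',round(s['time_s'],2),'w',round(s['grip_width'],4),'j6',s['joint_pos'][5].round(2))
E
python3 - <<'E'
from h import *
s,p,M=state();ci=camera_info('wrist');print((np.array(ci['eye'])-p)@M*1000,'\n',M.T@rot(ci['orientation']),ci['mtx'][0,0]);print(M)
go([0.58,-0.11,0.26],100.7)
E
```

```text
[  69.17145183    0.54538553 -141.50294983] 
 [[ 6.71110277e-04  9.62988485e-01  2.69541698e-01]
 [ 9.99999690e-01 -7.57123340e-04  2.15146633e-04]
 [ 4.11260041e-04  2.69541470e-01 -9.62988695e-01]] 293.41299158208017
[[-9.08635454e-01  4.17589095e-01 -9.79788643e-04]
 [ 4.17590191e-01  9.08634027e-01 -1.62399020e-03]
 [ 2.12108700e-04 -1.88476520e-03 -9.99998201e-01]]
turn [-0.002 -0.001 -0.618]
shift mm [-188.  -724.9  -29.8] at [0.2607 0.5674 0.2302] yheading 65.3 F [-0.5 -0.2 -0.1] t 0.1 w 0.0858 j6 -0.12
```

>>> step_arm(deltas=[{"rz": -0.145, "dx": -36, "dy": -32}, {"rz": -0.145, "dx": -31, "dy": -38}, {"rz": -0.145, "dx": -24, "dy": -43}, {"rz": -0.145, "dx": -18, "dy": -46}, {"rz": -0.03, "dx": -12, "dy": -48}])

```text
invalid input
```

>>> step_arm(deltas=[{"dx": -12, "dy": -48}, {"dx": -12, "dy": -48}, {"dx": -12, "dy": -48}, {"dx": -12, "dy": -48}, {"dx": -12, "dy": -48}])

```text
invalid input
```

```bash
python3 - <<'E'
from h import *
go([0.58,-0.11,0.26],100.7)
E
```

```text
turn [-0.002 -0.001 -0.618]
shift mm [-188.  -724.9  -29.8] at [0.2607 0.5674 0.2302] yheading 65.3 F [-0.5 -0.2 -0.1] t 0.1 w 0.0858 j6 -0.12
```

>>> step_arm(deltas=[{"rx": 0, "ry": 0, "rz": -0.145, "dx": -36, "dy": -32, "dz": 0, "gripper": 1}, {"rx": 0, "ry": 0, "rz": -0.145, "dx": -31, "dy": -38, "dz": 0, "gripper": 1}, {"rx": 0, "ry": 0, "rz": -0.145, "dx": -24, "dy": -43, "dz": 0, "gripper": 1}, {"rx": 0, "ry": 0, "rz": -0.145, "dx": -18, "dy": -46, "dz": 0, "gripper": 1}, {"rx": 0, "ry": 0, "rz": -0.03, "dx": -12, "dy": -48, "dz": 0, "gripper": 1}], force=40)

```text
time_s: 0.6
position: [0.3523, 0.3427, 0.2308]
tcp_rot: [0.269, -3.13, 0.001]
force: [1.2, 0.3, 0.1]
grip_width: 0.0853
```

>>> step_arm(deltas=[{"rx": 0, "ry": 0, "rz": 0, "dx": -14, "dy": -47, "dz": -3, "gripper": 0}, {"rx": 0, "ry": 0, "rz": 0, "dx": -15, "dy": -47, "dz": -3, "gripper": 0}, {"rx": 0, "ry": 0, "rz": 0, "dx": -15, "dy": -47, "dz": -3, "gripper": 0}, {"rx": 0, "ry": 0, "rz": 0, "dx": -15, "dy": -47, "dz": -3, "gripper": 0}, {"rx": 0, "ry": 0, "rz": 0, "dx": -15, "dy": -47, "dz": -3, "gripper": 0}])

```text
time_s: 1.1
position: [0.4647, 0.1231, 0.2462]
tcp_rot: [0.262, -3.131, -0.0]
force: [1.0, 1.1, 0.6]
grip_width: 0.0123
```

>>> step_arm(deltas=[{"rx": 0, "ry": 0, "rz": 0, "dx": -15, "dy": -47, "dz": -3, "gripper": 0}, {"rx": 0, "ry": 0, "rz": 0, "dx": -15, "dy": -47, "dz": -3, "gripper": 0}, {"rx": 0, "ry": 0, "rz": 0, "dx": -15, "dy": -47, "dz": -3, "gripper": 0}, {"rx": 0, "ry": 0, "rz": 0, "dx": -15, "dy": -40, "dz": -3, "gripper": 0}, {"rx": 0, "ry": 0, "rz": 0, "dx": 0, "dy": 0, "dz": 0, "gripper": 0}])

```text
time_s: 1.6
position: [0.5551, -0.0476, 0.2579]
tcp_rot: [0.254, -3.131, 0.002]
force: [-0.1, 0.6, -0.5]
grip_width: -0.0
```

```bash
python3 - <<'E'
from h import *
go([0.58,-0.11,0.26],100.7)
ci=camera_info('wrist');f,d=grab_frame('wrist');np.savez('w1',f=f,d=d,ci=ci)
cv2.imwrite('pics/w1.png',f)
hsv=cv2.cvtColor(f,cv2.COLOR_BGR2HSV);H,S,V=cv2.split(hsv)
for lab,m,z in(('orange',(H<18)&(H>3)&(S>150)&(V>100),.045),('blue',(H>100)&(H<125)&(S>130),.035)):
    k,L,st,ce=cv2.connectedComponentsWithStats(m.astype(np.uint8))
    for i in range(1,k):
        if st[i,4]<80: continue
        ys,xs=np.where(L==i);P=onplane(ci,np.c_[xs,ys],z)[:,:2]*1000
        W=withdepth(ci,np.c_[xs,ys],d)
        print(lab,ce[i].round(),st[i,4],cv2.minAreaRect(P.astype(np.float32)),'z pct',np.percentile(W[:,2],[5,50,95]).round(4))
E
```

```text
turn [-0.001 -0.001 -0.025]
shift mm [-12.9 -66.   -2.1] at [ 0.5551 -0.0476  0.2579] yheading 99.3 F [-0.1  0.6 -0.5] t 1.6 w -0.0 j6 -1.95
orange [178. 217.] 299 ((620.8220825195312, -129.42127990722656), (24.30130386352539, 21.098684310913086), 9.511639595031738) z pct [0.0425 0.044  0.0477]
blue [26. 34.] 1318 ((428.7026672363281, -336.9963684082031), (75.13339233398438, 63.98894500732422), 0.6381431818008423) z pct [0.0049 0.0076 0.0094]
blue [201. 144.] 392 ((525.9873657226562, -111.41435241699219), (6.089354515075684, 103.84073638916016), 9.163257598876953) z pct [0.0324 0.0339 0.0351]
blue [159. 323.] 103 ((795.7516479492188, -142.77220153808594), (16.34392738342285, 24.372224807739258), 44.52047348022461) z pct [0.0326 0.0492 0.2816]
```

View pics/w1.png

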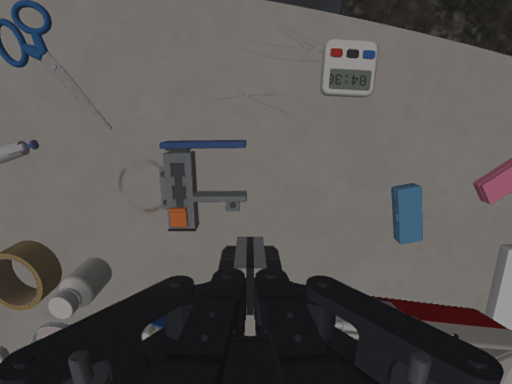

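The wrist view shows the button at (178,217), the stop at (201,144) and the mailer at (407,213). The cradle yaw is about 9.3°, which already matches the tool. I'll go closer.

```bash
python3 - <<'E'
from h import *
go([0.660,-0.123,0.12])
E
```

```text
shift mm [-92.  -93.9 137.5] at [ 0.5541 -0.0454  0.2577] yheading 99.4 F [0.4 0.3 0.1] t 1.65 w 0.0002 j6 -1.95
```

>>> step_arm(deltas=[{"rx": 0, "ry": 0, "rz": 0, "dx": -23, "dy": -24, "dz": 30, "gripper": 0}, {"rx": 0, "ry": 0, "rz": 0, "dx": -23, "dy": -24, "dz": 30, "gripper": 0}, {"rx": 0, "ry": 0, "rz": 0, "dx": -23, "dy": -24, "dz": 30, "gripper": 0}, {"rx": 0, "ry": 0, "rz": 0, "dx": -23, "dy": -24, "dz": 30, "gripper": 0}, {"rx": 0, "ry": 0, "rz": 0, "dx": 0, "dy": 0, "dz": 17, "gripper": 0}])

```text
time_s: 2.15
position: [0.6603, -0.1229, 0.1169]
tcp_rot: [0.262, -3.126, -0.002]
force: [-1.8, 0.0, 0.4]
grip_width: 0.0
```

>>> step_arm(deltas=[{"rx": 0, "ry": 0, "rz": 0, "dx": 0, "dy": 0, "dz": 0, "gripper": 0}, {"rx": 0, "ry": 0, "rz": 0, "dx": 0, "dy": 0, "dz": 0, "gripper": 0}])

```text
time_s: 2.35
position: [0.6598, -0.1213, 0.1217]
tcp_rot: [0.265, -3.13, -0.001]
force: [-0.3, 0.6, 0.5]
grip_width: 0.0001
```

```bash
python3 - <<'E'
from h import *
s,p,M=state()
ci=camera_info('wrist');f,d=grab_frame('wrist');np.savez('w2',f=f,d=d)
hsv=cv2.cvtColor(f,cv2.COLOR_BGR2HSV);H,S,V=cv2.split(hsv)
for lab,m,z in(('orange',(H<18)&(H>3)&(S>150)&(V>80),.045),('blue',(H>100)&(H<125)&(S>130),.035)):
    k,L,st,ce=cv2.connectedComponentsWithStats(m.astype(np.uint8))
    for i in range(1,k):
        if st[i,4]<150: continue
        ys,xs=np.where(L==i);P=onplane(ci,np.c_[xs,ys],z)[:,:2]*1000
        W=withdepth(ci,np.c_[xs,ys],d)
        print(lab,ce[i].round(),st[i,4],cv2.minAreaRect(P.astype(np.float32)),'z pct',np.percentile(W[:,2],[5,25,50,75,95]).round(4))
q=proj(ci,p);print('tcp px',q)
cv2.imwrite('pics/w2.png',f)
go([0.6228,-0.129,0.06],99.3)
E
```

```text
orange [246. 160.] 967 ((621.0634155273438, -129.75350952148438), (24.583030700683594, 21.093353271484375), 9.685687065124512) z pct [0.0429 0.0436 0.0441 0.0448 0.0476]
blue [297.  36.] 2445 ((530.3353881835938, -111.18807983398438), (12.851433753967285, 105.25114440917969), 10.055737495422363) z pct [0.0113 0.0277 0.0331 0.0339 0.0348]
tcp px [[247.80859214 254.18562838]]
turn [-0.001  0.002  0.006]
shift mm [38.5 -1.2 63.2] at [ 0.6606 -0.1216  0.1232] yheading 99.7 F [ 0.3  0.8 -0.1] t 2.4 w 0.0002 j6 -2.03
```

View pics/w2.png

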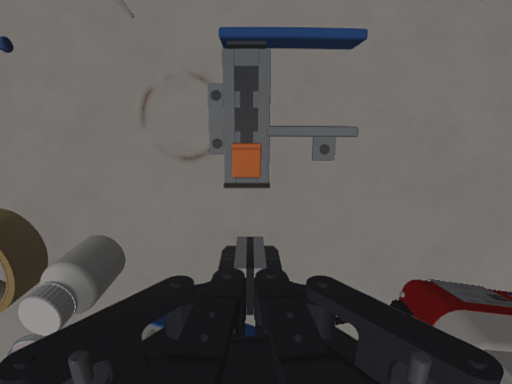

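The fingertip at (250,240) lies just in front of the button at (246,160), and its thumb ridge is on the stop side. I'll aim 3 mm on the +x side of the flat's centre.

```bash
python3 - <<'E'
from h import *
go([0.6254,-0.130,0.052])
E
```

```text
shift mm [36.2 -2.3 71.1] at [ 0.6606 -0.1216  0.1232] yheading 99.7 F [ 0.3  0.8 -0.1] t 2.4 w 0.0002 j6 -2.03
```

>>> step_arm(deltas=[{"rx": 0, "ry": 0, "rz": 0, "dx": 18, "dy": -1, "dz": 17, "gripper": 0}, {"rx": 0, "ry": 0, "rz": 0, "dx": 18, "dy": -1, "dz": 18, "gripper": 0}, {"rx": 0, "ry": 0, "rz": 0, "dx": 0, "dy": 0, "dz": 18, "gripper": 0}, {"rx": 0, "ry": 0, "rz": 0, "dx": 0, "dy": 0, "dz": 18, "gripper": 0}, {"rx": 0, "ry": 0, "rz": 0, "dx": 0, "dy": 0, "dz": 0, "gripper": 0}])

```text
time_s: 2.9
position: [0.624, -0.1297, 0.048]
tcp_rot: [0.263, -3.127, -0.003]
force: [-0.4, 0.1, -0.0]
grip_width: -0.0
```

>>> step_arm(deltas=[{"rx": 0, "ry": 0, "rz": 0, "dx": 0, "dy": 0, "dz": 2, "gripper": 0}, {"rx": 0, "ry": 0, "rz": 0, "dx": 0, "dy": 0, "dz": 0, "gripper": 0}, {"rx": 0, "ry": 0, "rz": 0, "dx": 0, "dy": 0, "dz": 0, "gripper": 0}])

```text
time_s: 3.2
position: [0.6264, -0.1308, 0.0495]
tcp_rot: [-0.263, 3.129, -0.001]
force: [-0.2, -0.6, -0.4]
grip_width: 0.0001
```

>>> step_arm(deltas=[{"rx": 0, "ry": 0, "rz": 0, "dx": 0, "dy": 0, "dz": 3, "gripper": 0}, {"rx": 0, "ry": 0, "rz": 0, "dx": 0, "dy": 0, "dz": 2, "gripper": 0}, {"rx": 0, "ry": 0, "rz": 0, "dx": 0, "dy": 0, "dz": 0, "gripper": 0}])

```text
time_s: 3.5
position: [0.6258, -0.1309, 0.0438]
tcp_rot: [-0.262, 3.129, -0.001]
force: [1.0, -0.7, 2.3]
grip_width: 0.0002
```

>>> step_arm(deltas=[{"rx": 0, "ry": 0, "rz": 0, "dx": 0, "dy": 0, "dz": 2, "gripper": 0}, {"rx": 0, "ry": 0, "rz": 0, "dx": 0, "dy": 0, "dz": 0, "gripper": 0}, {"rx": 0, "ry": 0, "rz": 0, "dx": 0, "dy": 0, "dz": 0, "gripper": 0}])

```text
time_s: 3.8
position: [0.6257, -0.1309, 0.0418]
tcp_rot: [-0.262, 3.13, -0.001]
force: [0.2, -1.0, 3.5]
grip_width: -0.0001
```

>>> step_arm(deltas=[{"rx": 0, "ry": 0, "rz": 0, "dx": 0, "dy": 0, "dz": 2, "gripper": 0}, {"rx": 0, "ry": 0, "rz": 0, "dx": 0, "dy": 0, "dz": 0, "gripper": 0}, {"rx": 0, "ry": 0, "rz": 0, "dx": 0, "dy": 0, "dz": 0, "gripper": 0}])

```text
time_s: 4.1
position: [0.6256, -0.1309, 0.0397]
tcp_rot: [-0.262, 3.13, -0.001]
force: [0.3, -0.3, 3.4]
grip_width: 0.0002
```

>>> step_arm(deltas=[{"rx": 0, "ry": 0, "rz": 0, "dx": 0, "dy": 0, "dz": 1.5, "gripper": 0}, {"rx": 0, "ry": 0, "rz": 0, "dx": 0, "dy": 0, "dz": 0, "gripper": 0}, {"rx": 0, "ry": 0, "rz": 0, "dx": 2, "dy": 0, "dz": 0, "gripper": 0}, {"rx": 0, "ry": 0, "rz": 0, "dx": 2, "dy": 0, "dz": 0, "gripper": 0}, {"rx": 0, "ry": 0, "rz": 0, "dx": 2, "dy": 0, "dz": 0, "gripper": 0}])

```text
time_s: 4.6
position: [0.6194, -0.1319, 0.0381]
tcp_rot: [-0.263, 3.13, -0.001]
force: [1.0, -1.7, 5.3]
grip_width: -0.0002
```

>>> step_arm(deltas=[{"rx": 0, "ry": 0, "rz": 0, "dx": 2, "dy": 0, "dz": 0, "gripper": 0}, {"rx": 0, "ry": 0, "rz": 0, "dx": 2, "dy": 0, "dz": 0, "gripper": 0}, {"rx": 0, "ry": 0, "rz": 0, "dx": 2, "dy": 0, "dz": 0, "gripper": 0}, {"rx": 0, "ry": 0, "rz": 0, "dx": 2, "dy": 0, "dz": 0, "gripper": 0}, {"rx": 0, "ry": 0, "rz": 0, "dx": 0, "dy": 0, "dz": 0, "gripper": 0}])

```text
time_s: 5.1
position: [0.6112, -0.1333, 0.038]
tcp_rot: [0.262, -3.13, 0.001]
force: [0.7, -1.6, 5.6]
grip_width: 0.0001
```

```bash
cat > look.py <<'E'
from h import *
def stop(n='wrist'):
    ci=camera_info(n);f,d=grab_frame(n)
    H,S,V=cv2.split(cv2.cvtColor(f,cv2.COLOR_BGR2HSV))
    for lab,m,z in(('orange',(H<18)&(H>3)&(S>150)&(V>80),.045),('blue',(H>100)&(H<125)&(S>110),.035)):
        k,L,st,ce=cv2.connectedComponentsWithStats(m.astype(np.uint8))
        for i in range(1,k):
            if st[i,4]<30: continue
            ys,xs=np.where(L==i);P=onplane(ci,np.c_[xs,ys],z)[:,:2]*1000
            c,w,a=cv2.minAreaRect(P.astype(np.float32))
            if 450<c[0]<650 and -180<c[1]<-40: 
                D=withdepth(ci,np.c_[xs,ys],d)
                print(n,lab,ce[i].round(),st[i,4],np.round(c,1),np.round(w,1),round(a,1),np.percentile(D[:,2],[5,50,95]).round(4))
    return f
E
python3 - <<'E'
from look import *
cv2.imwrite('pics/w3.png',stop('wrist'));stop('top')
E
```

```text
wrist orange [252. 230.] 740 [ 596.4 -133.9] [12.7 20.1] 9.6 [0.034  0.0377 0.0412]
wrist blue [324.  65.] 5027 [ 513.8 -114. ] [ 10.8 105.1] 9.6 [0.0138 0.0333 0.0348]
```

>>> step_arm(deltas=[{"rx": 0, "ry": 0, "rz": 0, "dx": 0, "dy": 0, "dz": -3, "gripper": 0}, {"rx": 0, "ry": 0, "rz": 0, "dx": 2, "dy": 0, "dz": 0, "gripper": 0}, {"rx": 0, "ry": 0, "rz": 0, "dx": 2, "dy": 0, "dz": 0, "gripper": 0}, {"rx": 0, "ry": 0, "rz": 0, "dx": 2, "dy": 0, "dz": 0, "gripper": 0}, {"rx": 0, "ry": 0, "rz": 0, "dx": 2, "dy": 0, "dz": 0, "gripper": 0}])

```text
time_s: 5.7
position: [0.6033, -0.1338, 0.0403]
tcp_rot: [0.262, -3.131, -0.002]
force: [3.4, 0.4, 0.4]
grip_width: -0.0001
```

```bash
python3 - <<'E'
from look import *
cv2.imwrite('pics/w4.png',stop('wrist'))
go([.6,-.13,.04])
E
```

```text
wrist orange [250. 232.] 625 [ 590.3 -135. ] [11.3 20.6] 9.6 [0.0357 0.041  0.0432]
wrist blue [322.  70.] 4615 [ 507.7 -115.1] [ 10.5 105. ] 10.0 [0.0152 0.0334 0.0348]
shift mm [2.3 4.3 0.3] at [ 0.603  -0.1339  0.0403] yheading 99.6 F [ 2.3  1.1 -0.4] t 5.75 w -0.0003 j6 -2.08
```

>>> step_arm(deltas=[{"rx": 0, "ry": 0, "rz": 0, "dx": 2, "dy": 0, "dz": 0, "gripper": 0}, {"rx": 0, "ry": 0, "rz": 0, "dx": 2, "dy": 0, "dz": 0, "gripper": 0}, {"rx": 0, "ry": 0, "rz": 0, "dx": 1, "dy": 0, "dz": 0, "gripper": 0}, {"rx": 0, "ry": 0, "rz": 0, "dx": 1, "dy": 0, "dz": 0, "gripper": 0}, {"rx": 0, "ry": 0, "rz": 0, "dx": 0, "dy": 0, "dz": 0, "gripper": 0}])

```text
time_s: 6.25
position: [0.5973, -0.1351, 0.0407]
tcp_rot: [0.262, -3.13, -0.001]
force: [2.6, 2.4, -1.4]
grip_width: 0.0001
```

>>> step_arm(deltas=[{"rx": 0, "ry": 0, "rz": 0, "dx": 1, "dy": 0, "dz": 0, "gripper": 0}, {"rx": 0, "ry": 0, "rz": 0, "dx": 0, "dy": 0, "dz": 0, "gripper": 0}])

```text
time_s: 6.45
position: [0.5964, -0.1358, 0.0414]
tcp_rot: [0.263, -3.13, 0.001]
force: [0.7, 1.9, 2.7]
grip_width: -0.0004
```

>>> step_arm(deltas=[{"rx": 0, "ry": 0, "rz": 0, "dx": 1, "dy": 0, "dz": 0, "gripper": 0}, {"rx": 0, "ry": 0, "rz": 0, "dx": 0, "dy": 0, "dz": 0, "gripper": 0}])

```text
time_s: 6.65
position: [0.5957, -0.1359, 0.0414]
tcp_rot: [0.263, -3.13, 0.0]
force: [0.2, 2.4, 3.2]
grip_width: -0.0002
```

The force rose to +3 N in z, so the button popped up under the finger. I'll lift straight up and check.

>>> step_arm(deltas=[{"rx": 0, "ry": 0, "rz": 0, "dx": 0, "dy": 0, "dz": -2, "gripper": 0}, {"rx": 0, "ry": 0, "rz": 0, "dx": 0, "dy": 0, "dz": -4, "gripper": 0}, {"rx": 0, "ry": 0, "rz": 0, "dx": 0, "dy": 0, "dz": -25, "gripper": 0}, {"rx": 0, "ry": 0, "rz": 0, "dx": -20, "dy": 0, "dz": -30, "gripper": 0}, {"rx": 0, "ry": 0, "rz": 0, "dx": -20, "dy": 0, "dz": -30, "gripper": 0}])

```text
time_s: 7.15
position: [0.6342, -0.1293, 0.1317]
tcp_rot: [0.261, -3.128, -0.0]
force: [0.4, -0.3, -0.3]
grip_width: 0.0
```

>>> step_arm(deltas=[{"rx": 0, "ry": 0, "rz": 0, "dx": 0, "dy": 0, "dz": 0, "gripper": 0}, {"rx": 0, "ry": 0, "rz": 0, "dx": 0, "dy": 0, "dz": 0, "gripper": 0}])

```text
time_s: 7.35
position: [0.6353, -0.1294, 0.1324]
tcp_rot: [-0.263, 3.13, -0.002]
force: [-0.7, -0.3, -0.4]
grip_width: 0.0002
```

```bash
python3 - <<'E'
from look import *
f=stop('wrist');cv2.imwrite('pics/w5.png',f);stop('top')
go([.6,-.13,.04])
E
```

```text
wrist orange [251. 153.] 876 [ 592.4 -134.5] [24.9 20.7] 9.1 [0.043  0.0441 0.0476]
wrist blue [300.  34.] 2362 [ 501.3 -116. ] [ 13.4 104.8] 10.1 [0.0106 0.033  0.0348]
shift mm [33.   4.4 90. ] at [ 0.6335 -0.1289  0.1298] yheading 99.6 F [-0.5 -0.3 -0.9] t 7.45 w 0.0002 j6 -2.05
```

View pics/w5.png

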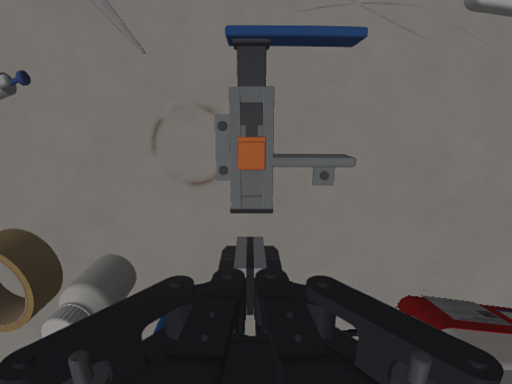

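The button has risen again (top at 44 mm, as at the start) and has moved 29 mm along, at (251,153) in the second window. On to the mailer.

```bash
python3 - <<'E'
from h import *
go([0.60,0.182,0.17],109.4)
go([0.60,0.182,0.17])
E
```

```text
turn [ 0.001 -0.003 -0.171]
shift mm [-71.6 304.4 -40.2] at [ 0.6335 -0.1289  0.1298] yheading 99.6 F [-0.5 -0.3 -0.9] t 7.45 w 0.0002 j6 -2.05
shift mm [-18.5 312.2 -39.8] at [ 0.6335 -0.1289  0.1298] yheading 99.6 F [-0.5 -0.3 -0.9] t 7.45 w 0.0002 j6 -2.05
```

>>> step_arm(deltas=[{"rx": 0, "ry": 0, "rz": 0, "dx": -3, "dy": 35, "dz": -12, "gripper": 0}, {"rx": 0, "ry": 0, "rz": 0, "dx": -3, "dy": 45, "dz": -12, "gripper": 0}, {"rx": 0, "ry": 0, "rz": 0, "dx": -3, "dy": 45, "dz": -12, "gripper": 0}, {"rx": 0, "ry": 0, "rz": 0, "dx": -3, "dy": 45, "dz": -4, "gripper": 0}, {"rx": 0, "ry": 0, "rz": 0, "dx": -3, "dy": 45, "dz": 0, "gripper": 0}])

```text
time_s: 7.95
position: [0.6128, 0.0867, 0.1709]
tcp_rot: [0.261, -3.129, 0.0]
force: [0.4, 0.4, -0.4]
grip_width: 0.0002
```

>>> step_arm(deltas=[{"rx": 0, "ry": 0, "rz": 0, "dx": -3, "dy": 45, "dz": 0, "gripper": 0}, {"rx": 0, "ry": 0, "rz": 0, "dx": -2, "dy": 35, "dz": 0, "gripper": 0}, {"rx": 0, "ry": 0, "rz": -0.085, "dx": -2, "dy": 18, "dz": 0, "gripper": 0}, {"rx": 0, "ry": 0, "rz": -0.085, "dx": 0, "dy": 0, "dz": 0, "gripper": 0}, {"rx": 0, "ry": 0, "rz": 0, "dx": 0, "dy": 0, "dz": 0, "gripper": 0}])

```text
time_s: 8.45
position: [0.603, 0.1834, 0.1695]
tcp_rot: [0.528, -3.093, 0.001]
force: [-0.5, -0.6, 0.3]
grip_width: -0.0001
```

>>> step_arm(deltas=[{"rx": 0, "ry": 0, "rz": 0, "dx": 0, "dy": 0, "dz": 0, "gripper": 0}, {"rx": 0, "ry": 0, "rz": 0, "dx": 0, "dy": 0, "dz": 0, "gripper": 0}])

```text
time_s: 8.65
position: [0.6043, 0.1825, 0.171]
tcp_rot: [0.524, -3.096, 0.0]
force: [0.3, 0.4, -0.2]
grip_width: 0.0002
```

```bash
cat > mailer.py <<'E'
from h import *
def mailer(n='wrist',name=None,x=(400,720),y=(60,280)):
    ci=camera_info(n);f,d=grab_frame(n)
    if name: cv2.imwrite(f'pics/{name}.png',f)
    H,S,V=cv2.split(cv2.cvtColor(f,cv2.COLOR_BGR2HSV))
    m=((H>92)&(H<115)&(S>80)).astype(np.uint8)
    k,L,st,ce=cv2.connectedComponentsWithStats(m)
    for i in range(1,k):
        if st[i,4]<120: continue
        ys,xs=np.where(L==i);P=onplane(ci,np.c_[xs,ys],0.02)*1000
        D=withdepth(ci,np.c_[xs,ys],d)
        t=D[:,2]>0.016   # top face by depth
        P=P[t][:,:2]
        if len(P)<50: continue
        c,w,a=cv2.minAreaRect(P.astype(np.float32))
        if x[0]<c[0]<x[1] and y[0]<c[1]<y[1]:
            print(n,ce[i].round(),st[i,4],np.round(c,1),np.round(w,1),round(a,1),np.percentile(D[:,2],[5,50,95]).round(4))
    return f
E
python3 - <<'E'
from mailer import *
s,p,M=state();mailer('wrist','w6')
go([0.578,0.180,0.06],109.4)
E
```

```text
wrist [258. 161.] 2676 [576.7 182. ] [80.4 34.8] 19.4 [0.0182 0.0194 0.0205]
turn [ 0.    -0.001 -0.003]
shift mm [ 25.8   6.4 111.3] at [0.6045 0.1825 0.1713] yheading 109.2 F [-0.1  0.3 -1.4] t 8.7 w -0.0004 j6 -1.73
```

View pics/w6.png

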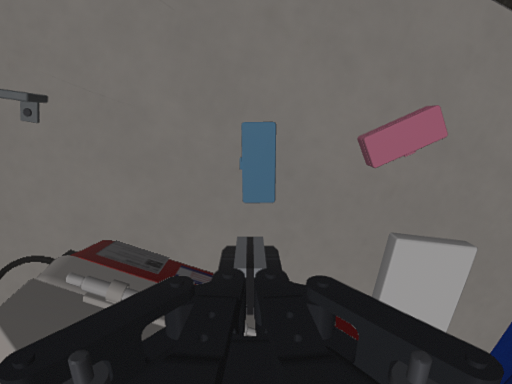

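The mailer is at (258,161), centred at (0.577, 0.181) with yaw 19.4°. The catch on its left side is at (240,163), and the pink one is at (403,137).

>>> step_arm(deltas=[{"rx": 0, "ry": 0, "rz": 0, "dx": 13, "dy": 4, "dz": 5, "gripper": 1}, {"rx": 0, "ry": 0, "rz": 0, "dx": 13.5, "dy": 4, "dz": 15, "gripper": 1}, {"rx": 0, "ry": 0, "rz": 0, "dx": 0, "dy": 0, "dz": 25, "gripper": 1}, {"rx": 0, "ry": 0, "rz": 0, "dx": 0, "dy": 0, "dz": 35, "gripper": 1}, {"rx": 0, "ry": 0, "rz": 0, "dx": 0, "dy": 0, "dz": 30, "gripper": 1}])

```text
time_s: 9.2
position: [0.5769, 0.1815, 0.0607]
tcp_rot: [-0.525, 3.097, -0.0]
force: [-0.3, 0.7, -0.9]
grip_width: 0.0728
```

>>> step_arm(deltas=[{"rx": 0, "ry": 0, "rz": 0, "dx": 0, "dy": 0, "dz": 25, "gripper": 1}, {"rx": 0, "ry": 0, "rz": 0, "dx": 0, "dy": 0, "dz": 15, "gripper": 1}, {"rx": 0, "ry": 0, "rz": 0, "dx": 0, "dy": 0, "dz": 0, "gripper": 1}, {"rx": 0, "ry": 0, "rz": 0, "dx": 0, "dy": 0, "dz": 0, "gripper": 1}])

```text
time_s: 9.6
position: [0.5777, 0.182, 0.0226]
tcp_rot: [-0.526, 3.096, -0.0]
force: [-0.1, -0.1, 0.5]
grip_width: 0.0854
```

```bash
python3 - <<'E'
from h import *
go([0.577,0.181,0.003],109.4)
E
```

```text
turn [-0.     0.001 -0.002]
shift mm [ 1.  -0.7 19.6] at [0.5777 0.182  0.0226] yheading 109.3 F [-0.1 -0.1  0.5] t 9.6 w 0.0854 j6 -1.73
```

>>> step_arm(deltas=[{"rx": 0, "ry": 0, "rz": 0, "dx": 0, "dy": 0, "dz": 10, "gripper": 1}, {"rx": 0, "ry": 0, "rz": 0, "dx": 0, "dy": 0, "dz": 8, "gripper": 1}, {"rx": 0, "ry": 0, "rz": 0, "dx": 0, "dy": 0, "dz": 0, "gripper": 1}, {"rx": 0, "ry": 0, "rz": 0, "dx": 0, "dy": 0, "dz": 0, "gripper": 0.5}, {"rx": 0, "ry": 0, "rz": 0, "dx": 0, "dy": 0, "dz": 0, "gripper": 0.3}], force=30)

```text
time_s: 10.1
position: [0.5773, 0.1821, 0.0042]
tcp_rot: [-0.527, 3.096, -0.0]
force: [-0.2, 0.5, -0.3]
grip_width: 0.0593
```

>>> step_arm(deltas=[{"rx": 0, "ry": 0, "rz": 0, "dx": 0, "dy": 0, "dz": 0, "gripper": 0.3}, {"rx": 0, "ry": 0, "rz": 0, "dx": 0, "dy": 0, "dz": 0, "gripper": 0.2}, {"rx": 0, "ry": 0, "rz": 0, "dx": 0, "dy": 0, "dz": 0, "gripper": 0.2}, {"rx": 0, "ry": 0, "rz": 0, "dx": 0, "dy": 0, "dz": 0, "gripper": 0.2}])

```text
time_s: 10.5
position: [0.5775, 0.1821, 0.0044]
tcp_rot: [-0.527, 3.096, 0.0]
force: [-0.6, -1.1, 2.3]
grip_width: 0.0332
```

>>> step_arm(deltas=[{"rx": 0, "ry": 0, "rz": 0, "dx": 0, "dy": 0, "dz": -10, "gripper": 0.2}, {"rx": 0, "ry": 0, "rz": 0, "dx": 0, "dy": 0, "dz": -25, "gripper": 0.2}, {"rx": 0, "ry": 0, "rz": 0, "dx": 0, "dy": 0, "dz": -30, "gripper": 0.2}, {"rx": 0, "ry": 0, "rz": 0, "dx": 0, "dy": 0, "dz": -30, "gripper": 0.2}, {"rx": 0, "ry": 0, "rz": 0, "dx": 0, "dy": 0, "dz": 0, "gripper": 0.2}])

```text
time_s: 11.0
position: [0.5804, 0.1827, 0.1048]
tcp_rot: [-0.526, 3.087, 0.0]
force: [0.5, 0.3, -0.4]
grip_width: 0.033
```

```bash
python3 - <<'E'
from h import *
s,p,M=state()
ci=camera_info('wrist');f,d=grab_frame('wrist');cv2.imwrite('pics/w7.png',f[100:384,100:400])
H,S,V=cv2.split(cv2.cvtColor(f,cv2.COLOR_BGR2HSV))
m=((H>92)&(H<115)&(S>80)).astype(np.uint8);k,L,st,ce=cv2.connectedComponentsWithStats(m)
for i in range(1,k):
    if st[i,4]<200: continue
    ys,xs=np.where(L==i);D=(withdepth(ci,np.c_[xs,ys],d)-p)@M*1000
    print(ce[i].round(),st[i,4],'tool frame pct',np.percentile(D,[2,50,98],axis=0).round(1).tolist())
O=np.array([.5953,-.1165,0]);c,sn=np.cos(np.radians(9.6)),np.sin(np.radians(9.6))
t=O+np.array([c*-.046-sn*.046, sn*-.046+c*.046,0.10]);print(t)
go(t,99.6)
E
```

```text
[249. 253.] 11064 tool frame pct [[-35.9, -15.1, -16.2], [8.6, 1.1, -14.9], [41.2, 17.0, -4.5]]
[ 0.54227282 -0.07881554  0.1       ]
turn [-0.     0.006  0.17 ]
shift mm [  79.7 -251.4    2.1] at [0.5789 0.1824 0.1021] yheading 109.3 F [-0.3 -0.8 -1.2] t 11.05 w 0.033 j6 -1.73
```

View pics/w7.png

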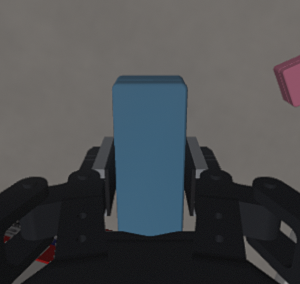

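The mailer is held squarely, with its top face level and its underside about 4.5 mm beyond the TCP. Next I'll carry it over the nest.

>>> step_arm(deltas=[{"rx": 0, "ry": 0, "rz": 0.085, "dx": 0, "dy": 0, "dz": 0, "gripper": 0.2}, {"rx": 0, "ry": 0, "rz": 0.085, "dx": 0, "dy": 0, "dz": 0, "gripper": 0.2}, {"rx": 0, "ry": 0, "rz": 0, "dx": 10, "dy": -30, "dz": 0, "gripper": 0.2}, {"rx": 0, "ry": 0, "rz": 0, "dx": 13, "dy": -40, "dz": 0, "gripper": 0.2}, {"rx": 0, "ry": 0, "rz": 0, "dx": 13, "dy": -40, "dz": 0, "gripper": 0.2}])

```text
time_s: 11.55
position: [0.5581, 0.0667, 0.0968]
tcp_rot: [0.265, -3.127, -0.0]
force: [1.8, 0.6, -0.7]
grip_width: 0.0334
```

>>> step_arm(deltas=[{"rx": 0, "ry": 0, "rz": 0, "dx": 13, "dy": -40, "dz": 0, "gripper": 0.2}, {"rx": 0, "ry": 0, "rz": 0, "dx": 13, "dy": -40, "dz": 0, "gripper": 0.2}, {"rx": 0, "ry": 0, "rz": 0, "dx": 13, "dy": -40, "dz": 0, "gripper": 0.2}, {"rx": 0, "ry": 0, "rz": 0, "dx": 4, "dy": -20, "dz": 0, "gripper": 0.2}, {"rx": 0, "ry": 0, "rz": 0, "dx": 0, "dy": 0, "dz": 0, "gripper": 0.2}])

```text
time_s: 12.05
position: [0.5393, -0.0798, 0.0971]
tcp_rot: [0.256, -3.128, -0.001]
force: [1.1, -0.5, -1.6]
grip_width: 0.0332
```

>>> step_arm(deltas=[{"rx": 0, "ry": 0, "rz": 0, "dx": 0, "dy": 0, "dz": 0, "gripper": 0.2}, {"rx": 0, "ry": 0, "rz": 0, "dx": 0, "dy": 0, "dz": 0, "gripper": 0.2}])

```text
time_s: 12.25
position: [0.5402, -0.0766, 0.0979]
tcp_rot: [0.264, -3.129, -0.001]
force: [0.5, -1.1, -0.5]
grip_width: 0.0334
```

```bash
python3 - <<'E'
from h import *
go([.5423,-.0788,.06],99.6)
f,d=grab_frame('wrist');cv2.imwrite('pics/w8.png',f);np.savez('w8',d=d,f=f)
f,d=grab_frame('scene');c=f[160:260,240:370]
cv2.imwrite('pics/s8.png',cv2.resize(c,None,fx=4,fy=4))
E
```

```text
turn [ 0.001 -0.002  0.001]
shift mm [-1.7 -2.5 37.9] at [ 0.5402 -0.0766  0.0979] yheading 99.6 F [ 0.5 -1.1 -0.5] t 12.25 w 0.0334 j6 -2.02
```

View pics/w8.png

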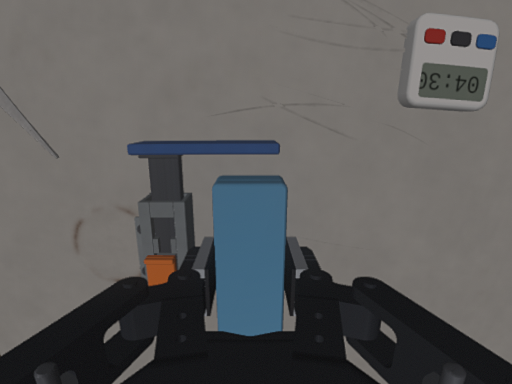

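```bash
python3 - <<'E'
from h import *
z=np.load('w8.npz');f,d=z['f'],z['d'];ci=camera_info('wrist')
O=np.array([.5953,-.1165,0]);a=np.radians(9.6);C=np.array([[np.cos(a),-np.sin(a),0],[np.sin(a),np.cos(a),0],[0,0,1]])
s,p,M=state();print('tcp cradle',((p-O)@C*1000).round(1))
px=np.array([[240,r] for r in range(138,182)]);P=(withdepth(ci,px,d)-O)@C*1000
for r,q in zip(px,P): print(r[1],f[r[1],r[0]],q.round(1)) if r[1]%2==0 else 0
E
```

```text
tcp cradle [-47.3  48.6  98.4]
138 [112 116 120] [-101.4   41.7   -1.3]
140 [83 73 69] [-99.8  41.7  -1.6]
142 [67 47 38] [-100.    42.4   23.1]
144 [98 63 46] [-99.4  42.8  33.1]
146 [98 65 46] [-98.1  42.8  33.8]
148 [99 64 46] [-96.7  42.8  33.9]
150 [99 64 45] [-95.2  42.7  32.9]
152 [96 61 43] [-93.9  42.7  33.4]
154 [90 83 83] [-92.4  42.7  33.1]
156 [110 113 117] [-86.9  41.6  -1.1]
158 [110 112 116] [-85.3  41.6  -1.5]
160 [109 112 116] [-83.5  41.5  -2.1]
162 [110 113 116] [-82.   41.6  -1.3]
164 [109 112 115] [-80.3  41.5  -1.8]
166 [110 113 116] [-78.7  41.5  -1.2]
168 [110 113 116] [-76.9  41.5  -2.1]
170 [109 113 115] [-75.3  41.5  -1.6]
172 [111 113 117] [-73.7  41.5  -1.1]
174 [108 109 111] [-72.1  41.5  -0.7]
176 [78 64 46] [-88.6  44.7  95.9]
178 [81 67 47] [-88.3  44.8  99.2]
180 [89 72 50] [-88.3  45.  104.1]
```

The stop's inner face is at cradle x = -92.5 and the mailer's near end is at -88.5, so the fit is good after shifting +1.5 mm. I'll lower it.

>>> step_arm(deltas=[{"rx": 0, "ry": 0, "rz": 0, "dx": -1.5, "dy": -2, "dz": 15, "gripper": 0.2}, {"rx": 0, "ry": 0, "rz": 0, "dx": 0, "dy": 0, "dz": 25, "gripper": 0.2}, {"rx": 0, "ry": 0, "rz": 0, "dx": 0, "dy": 0, "dz": 20, "gripper": 0.2}, {"rx": 0, "ry": 0, "rz": 0, "dx": 0, "dy": 0, "dz": 12, "gripper": 0.2}, {"rx": 0, "ry": 0, "rz": 0, "dx": 0, "dy": 0, "dz": 8, "gripper": 0.2}])

```text
time_s: 12.85
position: [0.5417, -0.0788, 0.0169]
tcp_rot: [0.263, -3.128, -0.001]
force: [-0.4, -0.0, -0.3]
grip_width: 0.0333
```

>>> step_arm(deltas=[{"rx": 0, "ry": 0, "rz": 0, "dx": 0, "dy": 0, "dz": 5, "gripper": 0.2}, {"rx": 0, "ry": 0, "rz": 0, "dx": 0, "dy": 0, "dz": 4, "gripper": 0.2}, {"rx": 0, "ry": 0, "rz": 0, "dx": 0, "dy": 0, "dz": 2, "gripper": 0.2}, {"rx": 0, "ry": 0, "rz": 0, "dx": 0, "dy": 0, "dz": 0, "gripper": 0.2}])

```text
time_s: 13.25
position: [0.5429, -0.0795, 0.0082]
tcp_rot: [-0.262, 3.13, -0.0]
force: [-0.0, -0.0, -1.1]
grip_width: 0.0333
```

>>> step_arm(deltas=[{"rx": 0, "ry": 0, "rz": 0, "dx": 0, "dy": 0, "dz": 2, "gripper": 0.2}, {"rx": 0, "ry": 0, "rz": 0, "dx": 0, "dy": 0, "dz": 1.5, "gripper": 0.2}, {"rx": 0, "ry": 0, "rz": 0, "dx": 0, "dy": 0, "dz": 0, "gripper": 0.2}])

```text
time_s: 13.55
position: [0.5426, -0.0794, 0.0044]
tcp_rot: [-0.262, 3.13, -0.0]
force: [-0.1, -0.2, -1.6]
grip_width: 0.033
```

>>> step_arm(deltas=[{"rx": 0, "ry": 0, "rz": 0, "dx": 0, "dy": 0, "dz": 0, "gripper": 0.55}, {"rx": 0, "ry": 0, "rz": 0, "dx": 0, "dy": 0, "dz": 0, "gripper": 0.55}, {"rx": 0, "ry": 0, "rz": 0, "dx": 0, "dy": 0, "dz": 0, "gripper": 0.55}])

```text
time_s: 13.85
position: [0.5428, -0.0794, 0.0046]
tcp_rot: [-0.263, 3.13, -0.0]
force: [0.3, 0.5, 1.0]
grip_width: 0.0469
```

>>> step_arm(deltas=[{"rx": 0, "ry": 0, "rz": 0, "dx": 0, "dy": 0, "dz": -5, "gripper": 0.55}, {"rx": 0, "ry": 0, "rz": 0, "dx": 0, "dy": 0, "dz": -20, "gripper": 0.55}, {"rx": 0, "ry": 0, "rz": 0, "dx": 0, "dy": 0, "dz": -35, "gripper": 0.55}, {"rx": 0, "ry": 0, "rz": 0, "dx": -20, "dy": 40, "dz": -20, "gripper": 0}, {"rx": 0, "ry": 0, "rz": 0, "dx": -20, "dy": 20, "dz": -20, "gripper": 0}])

```text
time_s: 14.35
position: [0.5723, -0.0122, 0.1063]
tcp_rot: [-0.261, 3.129, 0.0]
force: [0.0, 0.2, -0.6]
grip_width: 0.0186
```

>>> step_arm(deltas=[{"rx": 0, "ry": 0, "rz": 0, "dx": 0, "dy": 0, "dz": 0, "gripper": 0}, {"rx": 0, "ry": 0, "rz": 0, "dx": 0, "dy": 0, "dz": 0, "gripper": 0}, {"rx": 0, "ry": 0, "rz": 0, "dx": 0, "dy": 0, "dz": 0, "gripper": 0}])

```text
time_s: 14.65
position: [0.571, -0.0139, 0.1032]
tcp_rot: [0.262, -3.128, -0.0]
force: [-0.1, 0.2, -0.7]
grip_width: 0.0001
```

```bash
cat > chk.py <<'E'
from h import *
O=np.array([.5953,-.1165,0]);a=np.radians(9.6);C=np.array([[np.cos(a),-np.sin(a),0],[np.sin(a),np.cos(a),0],[0,0,1]])
def mail(n='wrist',name=None):
    s,p,M=state();ci=camera_info(n);f,d=grab_frame(n)
    if name: cv2.imwrite(f'pics/{name}.png',f)
    v,u=np.mgrid[0:384,0:512];px=np.c_[u.ravel(),v.ravel()];P=(withdepth(ci,px,d)-O)@C*1000
    H,S,V=[x.ravel() for x in cv2.split(cv2.cvtColor(f,cv2.COLOR_BGR2HSV))]
    m=(P[:,0]>-120)&(P[:,0]<20)&(P[:,1]>-45)&(P[:,1]<110)
    b=m&(H>92)&(H<115)&(S>80)&(V>90)&(P[:,2]>14)&(P[:,2]<25)
    if b.sum()>20:
        c,w,an=cv2.minAreaRect(P[b][:,:2].astype(np.float32));print('mailer cradle',np.round(c,1),np.round(w,1),round(an,1),b.sum(),'z',np.percentile(P[b][:,2],[5,50,95]).round(1),'y pct',np.percentile(P[b][:,1],[1,99]).round(1))
    o=m&(H<18)&(H>3)&(S>150)&(V>80)
    if o.sum()>20: print('orange',P[o].mean(0).round(1),'z',np.percentile(P[o][:,2],[5,50]).round(1))
    st=m&(H>100)&(H<125)&(S>110)&(P[:,2]>31)&(P[:,2]<37)&(P[:,0]<-60)
    if st.sum()>20: print('stop top x',np.percentile(P[st][:,0],[2,50,98]).round(1))
    print('tcp cradle',((p-O)@C*1000).round(1),'t',s['time_s'],'F',np.round(s['force'],1))
E
python3 - <<'E'
from chk import *
mail('wrist','w9')
go(O+C@[-.046,.078,.05],99.6)
E
```

```text
mailer cradle [-46.3  45. ] [80.8 35.9] 0.2 4436 z [18.2 19.3 20.4] y pct [29.9 62.4]
orange [ -6.9 -15.8  45.2] z [42.7 44. ]
stop top x [-99.9 -96.2 -92.7]
tcp cradle [ -6.9 105.2 103.2] t 14.65 F [-0.1  0.2 -0.7]
turn [ 0.001 -0.003 -0.001]
shift mm [ 38.9 -27.1  53. ] at [ 0.5708 -0.0141  0.103 ] yheading 99.5 F [-0.5 -0.2 -1.6] t 14.7 w 0.0002 j6 -1.89
```

View pics/w9.png

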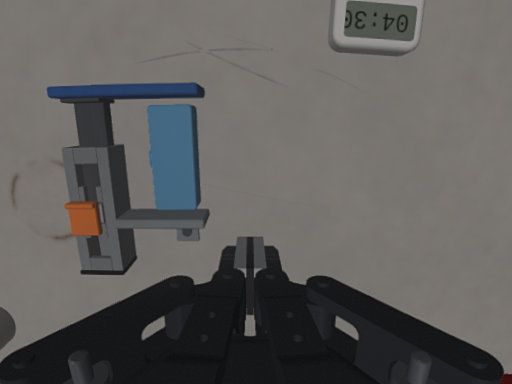

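The mailer lies in the nest at (173,157), lid up, between the cheek and the stop. Its centre is at cradle y = 45. Next I'll push it home with the shut fingers from +y.

>>> step_arm(deltas=[{"rx": 0, "ry": 0, "rz": 0, "dx": 20, "dy": -8, "dz": 15, "gripper": 0}, {"rx": 0, "ry": 0, "rz": 0, "dx": 19, "dy": -8, "dz": 20, "gripper": 0}, {"rx": 0, "ry": 0, "rz": 0, "dx": 0, "dy": 0, "dz": 25, "gripper": 0}, {"rx": 0, "ry": 0, "rz": 0, "dx": 0, "dy": 0, "dz": 20, "gripper": 0}, {"rx": 0, "ry": 0, "rz": 0, "dx": 0, "dy": 0, "dz": 12, "gripper": 0}])

```text
time_s: 15.2
position: [0.5337, -0.0362, 0.0094]
tcp_rot: [0.26, -3.126, -0.002]
force: [-0.4, 0.4, -0.5]
grip_width: 0.0003
```

>>> step_arm(deltas=[{"rx": 0, "ry": 0, "rz": 0, "dx": 0, "dy": 0, "dz": 0, "gripper": 0}, {"rx": 0, "ry": 0, "rz": 0, "dx": 0, "dy": 0, "dz": 0, "gripper": 0}])

```text
time_s: 15.4
position: [0.5363, -0.0361, 0.0125]
tcp_rot: [0.262, -3.13, -0.0]
force: [1.3, -0.1, 0.4]
grip_width: 0.0001
```

```bash
python3 - <<'E'
from chk import *
go(O+C@[-.046,.052,.010],99.6);s,p,M=state();print(((p-O)@C*1000).round(1))
E
```

```text
turn [ 0.    -0.    -0.001]
shift mm [  1.2 -37.1   2.5] at [ 0.5363 -0.0361  0.0125] yheading 99.6 F [ 1.3 -0.1  0.4] t 15.4 w 0.0001 j6 -1.94
[-44.8  89.1  12.5]
```

>>> step_arm(deltas=[{"rx": 0, "ry": 0, "rz": 0, "dx": 0.5, "dy": -7, "dz": 1.5, "gripper": 0}, {"rx": 0, "ry": 0, "rz": 0, "dx": 0.5, "dy": -6, "dz": 0, "gripper": 0}, {"rx": 0, "ry": 0, "rz": 0, "dx": 0, "dy": -6, "dz": 0, "gripper": 0}, {"rx": 0, "ry": 0, "rz": 0, "dx": 0, "dy": -6, "dz": 0, "gripper": 0}, {"rx": 0, "ry": 0, "rz": 0, "dx": 0, "dy": -6, "dz": 0, "gripper": 0}])

```text
time_s: 15.9
position: [0.5411, -0.0669, 0.0117]
tcp_rot: [-0.262, 3.129, 0.001]
force: [-0.1, 2.6, 3.3]
grip_width: -0.0002
```

>>> step_arm(deltas=[{"rx": 0, "ry": 0, "rz": 0, "dx": 0, "dy": -3, "dz": 0, "gripper": 0}, {"rx": 0, "ry": 0, "rz": 0, "dx": 0, "dy": -2, "dz": 0, "gripper": 0}, {"rx": 0, "ry": 0, "rz": 0, "dx": 0, "dy": 0, "dz": 0, "gripper": 0}])

```text
time_s: 16.2
position: [0.5419, -0.0716, 0.0116]
tcp_rot: [-0.262, 3.129, 0.0]
force: [-1.2, 2.2, 5.4]
grip_width: 0.0001
```

```bash
python3 - <<'E'
from chk import *
mail()
E
```

```text
mailer cradle [-59.8  23.8] [35.6 56.4] 88.2 6584 z [18.2 19.3 20.2] y pct [ 7.5 41.1]
stop top x [-100.6  -97.1  -93.2]
tcp cradle [-45.1  53.1  11.6] t 16.2 F [-1.2  2.2  5.4]
```

>>> step_arm(deltas=[{"rx": 0, "ry": 0, "rz": 0, "dx": 0, "dy": -2, "dz": 0, "gripper": 0}, {"rx": 0, "ry": 0, "rz": 0, "dx": 0, "dy": -2, "dz": 0, "gripper": 0}, {"rx": 0, "ry": 0, "rz": 0, "dx": 0, "dy": 0, "dz": 0, "gripper": 0}])

```text
time_s: 16.55
position: [0.5425, -0.0753, 0.0115]
tcp_rot: [-0.263, 3.13, 0.0]
force: [-0.4, 2.9, 6.5]
grip_width: 0.0
```

>>> step_arm(deltas=[{"rx": 0, "ry": 0, "rz": 0, "dx": 0, "dy": -1, "dz": 0, "gripper": 0}, {"rx": 0, "ry": 0, "rz": 0, "dx": 0, "dy": 0, "dz": 0, "gripper": 0}])

```text
time_s: 16.75
position: [0.5427, -0.0762, 0.0116]
tcp_rot: [-0.262, 3.13, 0.001]
force: [-0.8, 4.1, 6.0]
grip_width: 0.0001
```

>>> step_arm(deltas=[{"rx": 0, "ry": 0, "rz": 0, "dx": 0, "dy": -1, "dz": 0, "gripper": 0}, {"rx": 0, "ry": 0, "rz": 0, "dx": 0, "dy": 0, "dz": 0, "gripper": 0}])

```text
time_s: 16.95
position: [0.5428, -0.0772, 0.0115]
tcp_rot: [-0.263, 3.13, 0.001]
force: [-0.9, 2.4, 5.9]
grip_width: 0.0001
```

>>> step_arm(deltas=[{"rx": 0, "ry": 0, "rz": 0, "dx": 0, "dy": -1, "dz": 0, "gripper": 0}, {"rx": 0, "ry": 0, "rz": 0, "dx": 0, "dy": 0, "dz": 0, "gripper": 0}])

```text
time_s: 17.15
position: [0.543, -0.0781, 0.0115]
tcp_rot: [-0.263, 3.13, 0.001]
force: [-1.0, 3.3, 5.0]
grip_width: -0.0
```

```bash
python3 - <<'E'
from chk import *
mail()
E
```

```text
mailer cradle [-60.1  17.8] [34.3 55.7] 88.6 6525 z [18.2 19.3 20.2] y pct [ 2.3 34.6]
stop top x [-100.6  -97.1  -93.1]
tcp cradle [-45.2  46.6  11.5] t 17.15 F [-1.   3.3  5. ]
```

>>> step_arm(deltas=[{"rx": 0, "ry": 0, "rz": 0, "dx": 0, "dy": -1, "dz": 0, "gripper": 0}, {"rx": 0, "ry": 0, "rz": 0, "dx": 0, "dy": 0, "dz": 0, "gripper": 0}])

```text
time_s: 17.4
position: [0.5431, -0.0788, 0.0115]
tcp_rot: [-0.262, 3.13, 0.002]
force: [-1.5, 5.7, 6.1]
grip_width: 0.0002
```

>>> step_arm(deltas=[{"rx": 0, "ry": 0, "rz": 0, "dx": 0, "dy": -1, "dz": 0, "gripper": 0}, {"rx": 0, "ry": 0, "rz": 0, "dx": 0, "dy": 0, "dz": 0, "gripper": 0}])

```text
time_s: 17.6
position: [0.5429, -0.0791, 0.0115]
tcp_rot: [-0.262, 3.131, 0.004]
force: [-1.8, 7.0, 7.2]
grip_width: 0.0001
```

>>> step_arm(deltas=[{"rx": 0, "ry": 0, "rz": 0, "dx": 0, "dy": -1, "dz": 0, "gripper": 0}, {"rx": 0, "ry": 0, "rz": 0, "dx": 0, "dy": 0, "dz": 0, "gripper": 0}])

```text
time_s: 17.8
position: [0.543, -0.0793, 0.0115]
tcp_rot: [0.262, -3.13, -0.007]
force: [-2.5, 9.6, 8.8]
grip_width: -0.0003
```

It is firm against the sleeve: 9.6 N and no further travel. I'll back off and check.

>>> step_arm(deltas=[{"rx": 0, "ry": 0, "rz": 0, "dx": 0, "dy": 3, "dz": 0, "gripper": 0}, {"rx": 0, "ry": 0, "rz": 0, "dx": 0, "dy": 10, "dz": 0, "gripper": 0}, {"rx": 0, "ry": 0, "rz": 0, "dx": 0, "dy": 20, "dz": 0, "gripper": 0}, {"rx": 0, "ry": 0, "rz": 0, "dx": 0, "dy": 10, "dz": -30, "gripper": 0}, {"rx": 0, "ry": 0, "rz": 0, "dx": -20, "dy": 10, "dz": -40, "gripper": 0}])

```text
time_s: 18.3
position: [0.5489, -0.0247, 0.0771]
tcp_rot: [0.261, -3.121, -0.002]
force: [1.7, -0.0, -0.2]
grip_width: -0.0001
```

>>> step_arm(deltas=[{"rx": 0, "ry": 0, "rz": 0, "dx": -20, "dy": 0, "dz": -30, "gripper": 0}, {"rx": 0, "ry": 0, "rz": 0, "dx": 0, "dy": 0, "dz": 0, "gripper": 0}, {"rx": 0, "ry": 0, "rz": 0, "dx": 0, "dy": 0, "dz": 0, "gripper": 0}])

```text
time_s: 18.6
position: [0.5738, -0.0223, 0.1112]
tcp_rot: [-0.263, 3.13, -0.001]
force: [-1.1, 0.3, -0.3]
grip_width: 0.0002
```

```bash
python3 - <<'E'
from chk import *
mail('wrist','w10');mail('top')
E
```

```text
mailer cradle [-46.5  17.2] [81.9 34.1] 0.1 4134 z [18.2 19.4 20.5] y pct [ 1.3 33.8]
orange [ -6.6 -16.5  44.4] z [42.7 44. ]
stop top x [-99.9 -96.2 -92.6]
tcp cradle [ -5.5  96.4 111.2] t 18.6 F [-1.1  0.3 -0.3]
mailer cradle [-70.8   5.1] [11.7 53.8] 76.9 47 z [18.5 21.5 24.2] y pct [-1.  13.3]
orange [ -6.5 -16.5  58.2] z [43.1 46.4]
stop top x [-97.8 -94.9 -91.7]
tcp cradle [ -6.7  96.7 109.6] t 18.65 F [ 0.3 -0.5 -0.1]
```

View pics/w10.png

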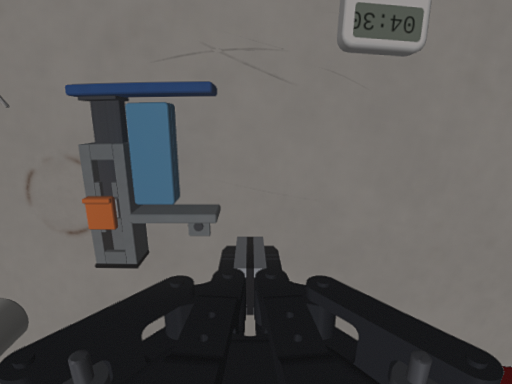

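The mailer sits flush along the sleeve at (152,155), square between the cheek and the stop. The button is up at (100,213), the timer has not been touched, and the arm is clear.

```bash
python3 -c "
from station import *
print(job_done())"
```

```text
the job is handed in; nothing more can be done
None
```

The cradle is one hole longer, the near blue mailer is fully home in it, and I handed the job in at about 18.7 s.

- **Stop:** I pressed the orange button about 7 mm, dragged it outwards by its ridge, and eased the finger up until the button popped into the next window. It moved about 29 mm. The final camera check puts the button's top at 44 mm, the same height I measured before pressing it. The stop's inner face is about 92.5 mm from the cheek.
- **Mailer:** I placed it lid up and lengthwise between the cheek and the stop, then pushed it with the shut fingers until it stopped moving at about 10 N. At the last look it lay square (0.1°) and its edge was at the sleeve within camera accuracy. There was about 5 mm of clearance at each end, and the arm was touching nothing.
- **Bottle and timer:** The arm never went near either. I saw the timer in the last picture but did not re-measure where they stand.

Two readings disagreed:
- While I pushed the mailer, the force reading showed an unexplained 5–9 N upwards. The mailer's top stayed level at about 19 mm.
- The final top-camera view of the mailer was mostly blocked by the arm, so only the wrist camera confirms its position.

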